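# Close the draught cover of the carat scale and take the reading

### The arm

A 6-joint arm with a two-finger parallel gripper is mounted at the origin on a cart in front of the work surface, level with it; the furniture and walls round the work are solid. World frame = base frame: x ahead of the robot, y to its left, z up, the work surface at z = 0. Lengths are in m, angles in rad, forces in N, time in s.
With the tool pointing down it reaches from about 0.35 to 0.775 m from the base axis. Payload 5.5 kg.
Tool frame: the origin (TCP) lies midway between the tips of the shut fingers; the grasp point (between the pads) lies 19 mm behind it; z points along the fingers, y is the line along which they close (so a half turn about z gives the same grasp; the last joint's range is limited). The gripper opens to 85 mm and grips with 20 to 120 N. Pads are 22 mm wide; open, the fingers measure 114 mm over their backs; the gripper's body (76 mm by 85 mm) begins 54 mm behind the grasp point. The pads swing forward as they close: fully open they stand 13 mm farther back than shut.
Start: joints at [-1.354, 0.313, 0.046, 1.304, 0, 1.431], TCP at [0.201, -0.539, 0.231] pointing down, gripper open.
Joint ranges: [-2.76, 2.76], [-0.86, 1.69], [-1.03, 1.26], [-2.2, 2.34], [-1.47, 1.5], [-3.14, 3.14]. Speed limits (rad/s): [2.57, 2.57, 3.14, 3.14, 3.14, 3.14].

### API

Orientations are given as a unit quaternion [w, x, y, z].
In Python, from workcell import telemetry, imaging, env gives the robot as it stands. The module is installed in compiled form; this text tells all that it offers.
- The arm moves only by the tool step_arm, never from a script. Its argument "moves" is a list of rows, each a list of 3 entries, a list of its own where there are three numbers: the shift along the tool's x, y, z in mm, then the turn, a rotation vector about the tool's x, y, z in rad, then the finger opening in mm, from 0 to 85.4. A call has 1 to 8 rows; each row is the pose to reach, as a shift and turn from the pose commanded when the call began, along the tool's axes at that moment; what a row does not reach only later rows make up. A row lasts 1/12 s, in which the tool goes at most 41.7 mm and 7.16 degrees, less where a joint would pass 70% of its speed; a pose out of reach is approached as far as the arm can. A call with a gripper value outside its range is refused whole. The fingers move at their own pace and stop on an object; "grip_force" is the grip in N (left out, the last holds). Time passes only in rows, so rows that repeat a pose let the fingers close. It gives the time, the measured TCP pose, the force, the opening and the grip force at its end, in the units of the state.
- telemetry.get_state(): the state, without advancing time (a new reading comes with each control period).
- imaging.read_camera(name): name is "side" or "top"; returns the picture (480x640x3 uint8, red, green, blue); there is no depth.
- imaging.camera_params(name): a dict with "camera_matrix" (3x3 intrinsics, pixels), "D" ([k1, k2, p1, p2, k3] as OpenCV has them; the pictures are not rectified), "pose" (4x4, takes a point from camera to world coordinates). Camera axes: x right, y up, looking along -z (the intrinsics and any distortion apply to the point x, -y, -z); pixel columns grow to the right and rows downward; lengths in m; the calibration is good to about 2 mm. A picture is of the moment at which its call begins. camera_params takes no time and is no camera call.
- env.hand_in(): hands the job in; it is judged then, once.
The state is a dict: "clock": time; "joint_pos": joint angles; "qvel": joint speeds; "tau": joint torques, N m; "tcp_pos": TCP position; "orientation": TCP orientation; "wrist_force": force on the tool from outside, world axes, zero at the start; "ft_torque": the same for the moment, N m; "finger_gap": finger opening in m; "grip_force": force on a finger pad.
Only numpy, scipy, OpenCV 4.12 (cv2) and the standard library are available. Lean on these libraries where they do the work, as an engineer would, in place of code of your own. Each camera call takes 0.05 s, during which the arm holds its last target. There are 200 camera calls.

### The job

The ring is on the pan of the carat scale and is to be weighed. Tip the open draught cover forward past its balance with a finger, catch it on a finger as it falls and lower it fully shut without a bump, then press the blue key to take the reading and let it go. Do not pinch the cover, lift or shove the scale, or disturb the ring or the tools lying about.

Things in the scene. Friction and masses are not known exactly. Their poses are not given: they have to be found in the camera images.
- scale: White carat scale, 1.6 kg, loose on rubber feet. Origin on the bench under the pan's centre; x to its rear (away from the robot), y to its left, z up. Base: x -170 to 68 mm, y -68 to 68, top at z 32; its front part, x -170 to -62, is the low apron with display and key. On the rear part, x -62 to 62, stands the glazed chamber with thin walls and a grey rim at z 82 mm.
- cover (a joint): Hinge of the draught cover, rad: 0 shut, grows as it opens, 1.57 upright, stop at 1.80. Starts between 1.65 and 1.80, leaning back away from the robot. Hinge friction (0.02 N m) holds it only near upright (about 1.38 to 1.76); below about 1.35 it falls forward and slams unless a finger is under it. Cover about 0.16 kg; nearly shut it weighs about 0.7 N at the lip.
- cover_hinge (a point): On the axis of the cover's hinge, at its middle; in the scale frame x 65, y 0, z 84 mm. The axis runs along the scale's y. The cover is a flat black frame with a clear pane, 130 x 136 x 6 mm; its mid-plane lies 3 mm outside (shut: above) the hinge axis.
- cover_lip (a point): Middle of the front edge, half way through its thickness, of the cover's orange thumb lip: 76 mm wide, 4 mm thick, standing out 20 mm beyond the black frame, 150 mm from the hinge axis. Shut: at x -85, z 87 mm in the scale frame, 23 mm in front of the chamber wall, 53 mm of free air below it. Leaning back: about 230 mm above the bench. Its x axis points to the hinge, z out of the upper face.
- key (a joint): Travel of the blue key, m: 0 up, 0.004 fully down. Spring, 3 N when fully down; comes up by itself.
- key_top (a point): Centre of the top of the round blue key (24 mm across) at the front right of the apron; in the scale frame x -135, y -40, z 50 mm. It is pressed straight down.
- ring: Finger ring, 20x25x7 mm, loose on the steel pan inside the glazed chamber. Origin at the centre of its underside. Only to be left alone.
- pan (a point): Centre of the upper face of the flat steel pan (72 mm across), 41 mm above the bench, fixed to the scale.
- tweezers: Steel tweezers, 118 mm, lying on the bench to the right of the scale; a bystander. Origin at the centre of its underside.
- loupe: Folding loupe, 69 mm, lying to the left; a bystander. Origin at the centre of its underside.
- solder_tin: Small round tin, 49 mm across, 20 mm high, to the left; a bystander. Origin at the centre of its underside.
- burr_block: Wooden block full of burrs, 52x67x98 mm, at the right; a bystander. Origin at the centre of its underside.

How it is judged:
By the outcome, as a careful person would: the job done as asked, in the order asked, and still so for the second after the job is handed in, with the robot touching nothing.
It also fails if it takes over 53 s, if anything falls off the work surface, if the arm or the gripper's body presses on something with over 40 N, if the wrist force passes 120 N, or if a joint passes its speed limit or range.

## Working session

There is one attempt and no reset: what is moved stays moved. The work goes in short steps, Python scripts to look and compute and a tool call to move; the robot and the scene stay as the last step left them, time stands still between calls to the robot, and variables do not carry over. Pictures are saved under pics/ and viewed, at most 10 in all, crops included, and the job is handed in when it is done.

Besides the shell and the picture viewer there is one more tool, called after "Call:" as name([rows], argument=value, ...), one row to a line, values as JSON. step_arm: Moves the arm, as the interface text tells. Its arguments: {"type":"object","properties":{"moves":{"type":"array"},"grip_force":{"type":"number"}},"required":["moves"]}

```bash
mkdir -p pics
python3 - <<'E'
from workcell import telemetry, imaging
import cv2
for n in("side","top"):
    cv2.imwrite(f"pics/{n}0.png",imaging.read_camera(n)[:,:,::-1])
    p=imaging.camera_params(n);print(n,p)
print(telemetry.get_state())
E
```

```text
side {'camera_matrix': array([[452.44855324,   0.        , 320.62981266],
       [  0.        , 452.44855324, 245.74873364],
       [  0.        ,   0.        ,   1.        ]]), 'D': array([0.01913124, 0.        , 0.        , 0.        , 0.        ]), 'pose': array([[-0.82195788,  0.32563697, -0.46727487,  0.02415651],
       [-0.56939095, -0.48910357,  0.66073568,  0.75966608],
       [-0.01338584,  0.80915898,  0.58743728,  0.76007809],
       [ 0.        ,  0.        ,  0.        ,  1.        ]])}
top {'camera_matrix': array([[486.39267266,   0.        , 317.68850091],
       [  0.        , 486.39267266, 239.42962912],
       [  0.        ,   0.        ,   1.        ]]), 'D': array([-0.10390551,  0.        ,  0.        ,  0.        ,  0.        ]), 'pose': array([[-0.02193594,  0.99303283, -0.11577828,  0.41494665],
       [-0.99961671, -0.02374159, -0.01423967, -0.0138719 ],
       [-0.01688922,  0.11542154,  0.99317301,  1.27777545],
       [ 0.        ,  0.        ,  0.        ,  1.        ]])}
{'clock': 0.1, 'joint_pos': array([-1.35359189e+00,  3.13948025e-01,  4.51132678e-02,  1.30361695e+00,
       -2.09213852e-05,  1.43119996e+00]), 'qvel': array([-6.58082852e-04, -1.73420341e-03,  1.66105988e-03,  8.40047111e-04,
        1.38659960e-03,  6.98324395e-05]), 'tau': array([ 2.24441064e-03, -4.81725025e+01,  2.99244189e+01,  1.25899285e-02,
       -1.80364395e-04, -2.12116618e-06]), 'tcp_pos': array([ 0.20072339, -0.53834386,  0.23049358]), 'orientation': array([-8.26659761e-04,  9.84128471e-01,  1.77455537e-01, -4.25624114e-05]), 'wrist_force': array([ 0.25906487, -0.18139023,  0.05404445]), 'ft_torque': array([-0.0025609 , -0.01096183,  0.00060472]), 'grip_force': 0.0, 'finger_gap': 0.08509877666283777}
```

View pics/side0.png

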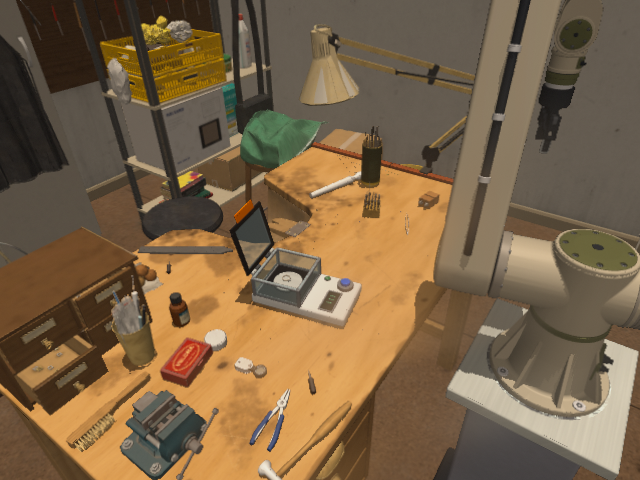

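View pics/top0.png

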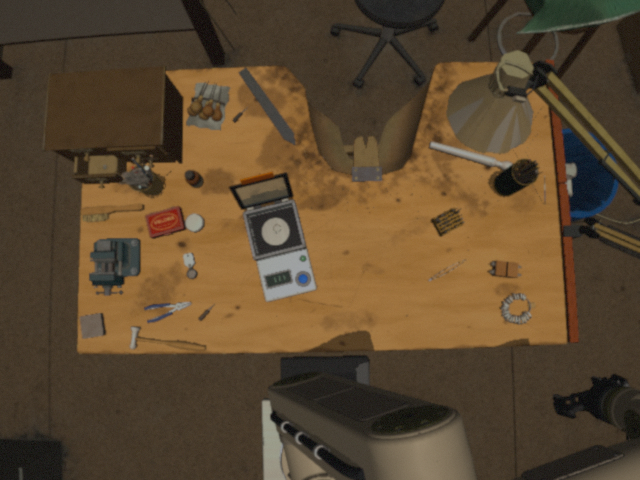

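The side view shows the scale at about (300,280), with the open cover at (255,235). In the top view it is at about (277,235), with the key at (303,279). I'll enlarge both.

Run:
```python
import cv2,numpy as np
a=cv2.imread("pics/side0.png")[195:330,225:365];b=cv2.imread("pics/top0.png")[165:305,225:325]
f=lambda i,s:cv2.resize(i,None,fx=s,fy=s,interpolation=cv2.INTER_CUBIC)
cv2.imwrite("pics/c1.png",f(a,5)[:600,:]); cv2.imwrite("pics/c2.png",f(b,4))
```

```text
(no output)
```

View pics/c1.png

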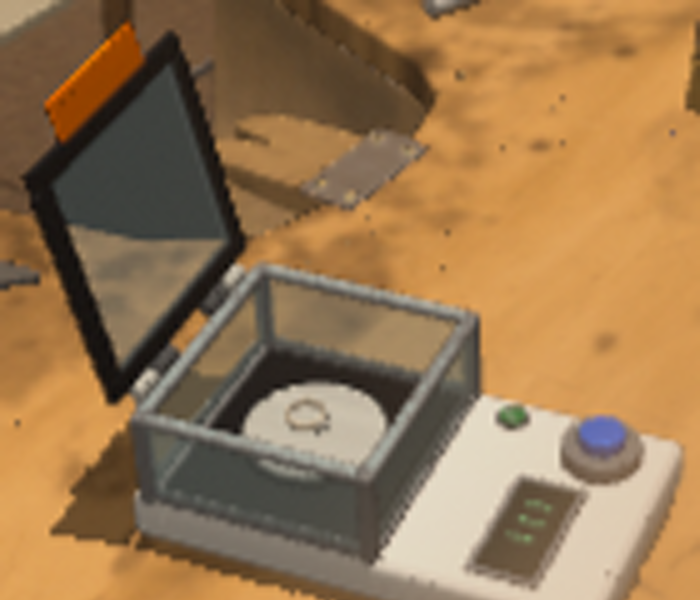

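View pics/c2.png

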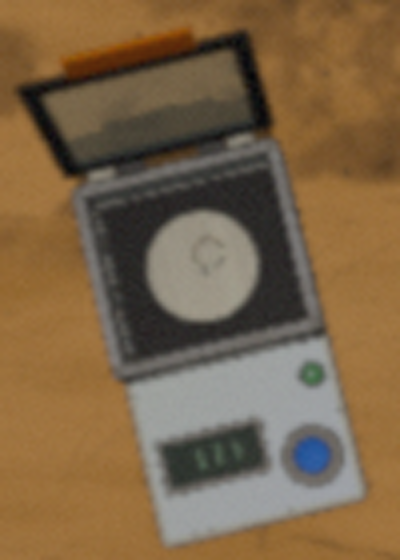

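```bash
cat > h.py <<'E'
import numpy as np,cv2
from workcell import telemetry, imaging
F=np.diag([1.,-1,-1])
def proj(n,P):
    p=imaging.camera_params(n);T=p["pose"];R=F@T[:3,:3].T
    return cv2.projectPoints(np.float64(P).reshape(-1,1,3),cv2.Rodrigues(R)[0],-R@T[:3,3],p["camera_matrix"],p["D"])[0][:,0]
def lid(s,y,a,n=3): # s from hinge, n above axis plane (mm)
    return [65-s*np.cos(a)+n*np.sin(a),y,84+s*np.sin(a)+n*np.cos(a)]
def world(P,x,y,yaw):
    c,s=np.cos(yaw),np.sin(yaw);P=np.float64(P)/1000
    return P@np.array([[c,s,0],[-s,c,0],[0,0,1]])+[x,y,0]
E
python3 - <<'E'
from h import *
from scipy.optimize import least_squares
top=np.array([(313,455),(203,265),(76,190),(278,142),(325,330),(118,378),(60,65),(190,30)])/4+[225,165]
side=np.array([(603,435),(316,425),(140,415),(258,265),(478,318),(372,480),(45,103),(128,25)])/5+[225,195]
def model(q):
    x,y,yaw,a,w=q
    L=[[-135,-40,50],[0,0,41],[62,w,82],[62,-w,82],[-62,-w,82],[-62,w,82],lid(150,38,a),lid(150,-38,a)]
    return world(L,x,y,yaw)
f=lambda q:np.r_[proj("top",model(q))-top,proj("side",model(q))-side].ravel()
r=least_squares(f,[.45,.08,.2,1.7,65],x_scale=[.01,.01,.1,.1,1],loss="soft_l1")
print(r.x,r.fun.reshape(-1,2).round(1).tolist())
x,y,yaw,a,w=r.x
print(model(r.x).round(4))
print("shut lip",world([lid(150,0,0)],x,y,yaw))
E
```

```text
[ 0.58061     0.11208573  0.22327071  1.80589743 64.79523947] [[-0.3, 0.5], [-0.3, 0.9], [-1.1, -0.0], [-1.4, -0.6], [-1.3, 0.2], [-0.3, 0.9], [-0.6, -0.6], [0.1, -0.2], [0.3, -1.9], [0.2, -0.0], [-1.4, -0.8], [-0.3, -1.4], [0.9, -1.4], [0.7, -1.1], [0.4, -1.0], [0.5, -1.5]]
[[0.4578 0.0432 0.05  ]
 [0.5806 0.1121 0.041 ]
 [0.6267 0.189  0.082 ]
 [0.6554 0.0626 0.082 ]
 [0.5345 0.0352 0.082 ]
 [0.5058 0.1615 0.082 ]
 [0.6725 0.1719 0.2292]
 [0.6893 0.0978 0.2292]]
shut lip [[0.49771983 0.093265   0.087     ]]
```

Call:
step_arm([
  [[685, -463, -90], [0, 0, -1.437], 40],
  [[685, -463, -90], [0, 0, -1.437], 40],
  [[685, -463, -90], [0, 0, -1.437], 40],
  [[685, -463, -90], [0, 0, -1.437], 40],
  [[685, -463, -90], [0, 0, -1.437], 40],
  [[685, -463, -90], [0, 0, -1.437], 40],
  [[685, -463, -90], [0, 0, -1.437], 40],
  [[685, -463, -90], [0, 0, -1.437], 40],
])

```text
clock: 0.77
tcp_pos: [0.3938, -0.2671, 0.2674]
orientation: [-0.0, 0.777, 0.63, -0.0]
wrist_force: [0.6, 0.2, -0.8]
finger_gap: 0.04
grip_force: 0.0
```

```bash
cat >> h.py <<'E'
from scipy.spatial.transform import Rotation as Ro
S=(0.5806,0.1121,0.2233)
def rel(p_scale,tilt):  # tool target in scale frame (mm), tilt rad: z from down toward +x
    st=telemetry.get_state(); R0=Ro.from_quat(np.roll(st["orientation"],-1))
    c,s=np.cos(S[2]),np.sin(S[2]); X=np.array([c,s,0]);Y=np.array([-s,c,0]);Z=np.array([0,0,1.])
    z=-Z*np.cos(tilt)+X*np.sin(tilt); y=X*np.cos(tilt)+Z*np.sin(tilt)
    R=Ro.from_matrix(np.c_[Y,y,z])
    d=R0.inv().apply(world([p_scale],*S)[0]-st["tcp_pos"])*1000
    print("shift",d.round(1),"turn",(R0.inv()*R).as_rotvec().round(3),"t",st["clock"].round(2) if hasattr(st["clock"],"round") else st["clock"])
def where():
    st=telemetry.get_state();p=st["tcp_pos"]-[S[0],S[1],0];c,s=np.cos(S[2]),np.sin(S[2])
    R=Ro.from_quat(np.roll(st["orientation"],-1)).as_matrix();z=R[:,2]
    print("scale mm",(1000*np.array([c*p[0]+s*p[1],-s*p[0]+c*p[1],p[2]])).round(1),"tilt",np.arctan2(z[0]*c+z[1]*s,-z[2]).round(3),"F",st["wrist_force"].round(2),"q",st["joint_pos"].round(2),"gap",round(st["finger_gap"],4),"t",round(float(st["clock"]),2))
E
python3 -c "
from h import *
where();rel(lid(150,0,1.78)[:2]+[320],0)"
```

```text
scale mm [-266.1 -328.4  267.4] tilt -0.0 F [ 0.62  0.23 -0.84] q [-0.76  0.11 -0.12  1.34 -0.    1.01] gap 0.04 t 0.77
shift [451.1 194.4 -52.6] turn [-0.    -0.    -0.431] t 0.7667
```

```bash
python3 -c "
from h import *
rel([-120,0,140],1.05)"
```

```text
shift [359.4  -4.6 127.4] turn [-1.033  0.226 -0.391] t 0.7667
```

Call:
step_arm([
  [[359, -5, 60], [-1.033, 0.226, -0.391], 40],
  [[359, -5, 60], [-1.033, 0.226, -0.391], 40],
  [[359, -5, 60], [-1.033, 0.226, -0.391], 40],
  [[359, -5, 60], [-1.033, 0.226, -0.391], 40],
  [[359, -5, 60], [-1.033, 0.226, -0.391], 40],
  [[359, -5, 60], [-1.033, 0.226, -0.391], 40],
  [[359, -5, 127], [-1.033, 0.226, -0.391], 40],
  [[359, -5, 127], [-1.033, 0.226, -0.391], 40],
])

```text
clock: 1.43
tcp_pos: [0.4749, 0.0206, 0.2307]
orientation: [0.258, 0.585, 0.693, 0.334]
wrist_force: [6.1, -1.4, 2.3]
finger_gap: 0.0399
grip_force: 0.0
```

```bash
python3 -c "
from h import *
where();rel([-100,0,110],1.2)"
```

```text
scale mm [-123.4  -65.9  230.7] tilt 0.871 F [ 6.08 -1.38  2.28] q [-0.43 -0.47 -1.03  0.25  0.48  1.16] gap 0.0399 t 1.43
shift [ 62.8 -80.6  95. ] turn [-0.329  0.017 -0.048] t 1.4333
```

```bash
python3 -c "
from h import *
rel([-30,0,310],0)
rel([97,0,300],0)"
```

```text
shift [ 72.1 117.3  19.8] turn [ 0.871 -0.013 -0.051] t 1.4333
shift [ 76.7 191.3 123.4] turn [ 0.871 -0.013 -0.051] t 1.4333
```

Call:
step_arm([
  [[72, 117, 20], [0.871, -0.013, -0.051], 26],
  [[72, 117, 20], [0.871, -0.013, -0.051], 26],
  [[72, 117, 20], [0.871, -0.013, -0.051], 26],
  [[72, 117, 20], [0.871, -0.013, -0.051], 26],
  [[77, 191, 123], [0.871, -0.013, -0.051], 26],
  [[77, 191, 123], [0.871, -0.013, -0.051], 26],
  [[77, 191, 123], [0.871, -0.013, -0.051], 26],
  [[77, 191, 123], [0.871, -0.013, -0.051], 26],
])

```text
clock: 2.1
tcp_pos: [0.6651, 0.129, 0.2967]
orientation: [0.016, 0.627, 0.779, 0.027]
wrist_force: [1.3, 0.3, 1.1]
finger_gap: 0.0262
grip_force: 0.0
```

```bash
python3 -c "
from h import *
where();rel([97,0,275],0)
a=imaging.read_camera('side');b=imaging.read_camera('top');where()
f=lambda i:cv2.resize(i[:,:,::-1],(400,600),interpolation=cv2.INTER_CUBIC)
cv2.imwrite('pics/s2.png',np.hstack([f(a[150:300,220:320]),f(b[110:260,220:320])]))
"
```

```text
scale mm [ 86.2  -2.3 296.7] tilt 0.063 F [1.25 0.25 1.06] q [0.07 0.47 0.43 1.47 0.02 1.42] gap 0.0262 t 2.1
shift [ 2.2  9.4 22.3] turn [ 0.063 -0.008 -0.008] t 2.1
scale mm [ 90.6  -3.3 285.7] tilt 0.051 F [-0.99 -0.43 -2.89] q [0.06 0.49 0.44 1.47 0.02 1.42] gap 0.0258 t 2.2
```

View pics/s2.png

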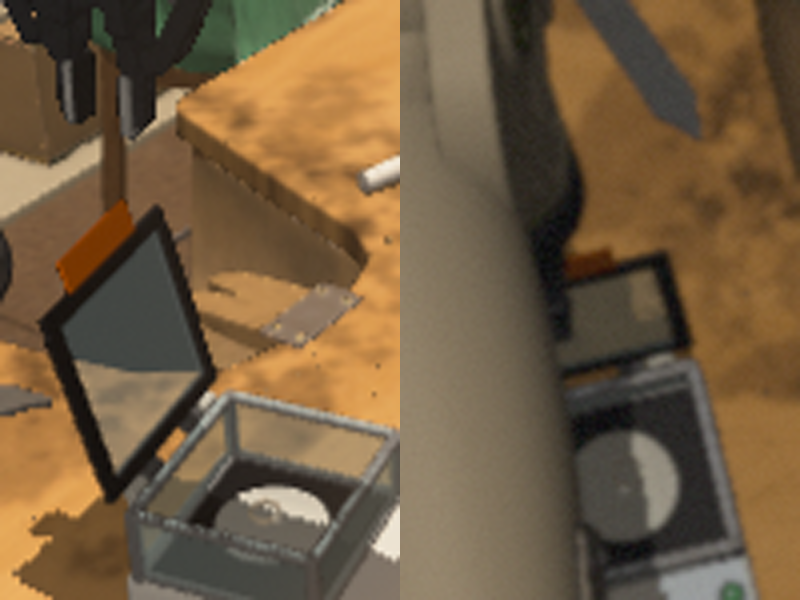

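The side view shows the two fingertips at crop (75,115) and (130,130), straight above the lip edge, which runs from (58,265) to (125,203).

```bash
python3 -c "
from h import *
st=telemetry.get_state();where()
c=lambda P:((proj('side',P)-[220,150])*4).round(0).tolist()
y=np.array([np.cos(.223),np.sin(.223),0])
# pose at picture time
p=world([[86.2,-2.3,296.7]],*S)[0]
print('tips at pic',c([p+y*.013+[0,0,.003],p-y*.013+[0,0,.003]]))
for a in (1.74,1.77,1.80): print('lip',a,c(world([lid(150,38,a),lid(150,-38,a)],*S)))
rel([97,0,262],0)
rel([97,0,215],0)
"
```

```text
scale mm [ 90.6  -3.3 285.7] tilt 0.051 F [-0.99 -0.43 -2.89] q [0.06 0.49 0.44 1.47 0.02 1.42] gap 0.0258 t 2.2
tips at pic [[85.0, 113.0], [127.0, 121.0]]
lip 1.74 [[72.0, 258.0], [139.0, 194.0]]
lip 1.77 [[65.0, 258.0], [132.0, 194.0]]
lip 1.8 [[59.0, 258.0], [126.0, 194.0]]
shift [ 3.1  5.1 24. ] turn [ 0.051 -0.01  -0.008] t 2.2
shift [ 2.6  2.7 70.9] turn [ 0.051 -0.01  -0.008] t 2.2
```

Call:
step_arm([
  [[3, 5, 24], [0.051, -0.01, -0.008], 26],
  [[3, 5, 24], [0.051, -0.01, -0.008], 26],
  [[3, 5, 24], [0.051, -0.01, -0.008], 26],
  [[3, 5, 24], [0.051, -0.01, -0.008], 26],
])

```text
clock: 2.53
tcp_pos: [0.6682, 0.1324, 0.2746]
orientation: [0.005, 0.624, 0.781, 0.006]
wrist_force: [-0.3, 0.2, 0.1]
finger_gap: 0.0257
grip_force: 0.0
```

```bash
python3 -c "
from h import *
a=imaging.read_camera('side');where();rel([98,0,215],0)
cv2.imwrite('pics/s3.png',cv2.resize(a[150:270,210:330,::-1],(600,600),interpolation=cv2.INTER_CUBIC))
"
```

```text
scale mm [ 90.    0.3 276.1] tilt 0.018 F [0.51 0.21 1.32] q [0.08 0.52 0.46 1.5  0.   1.43] gap 0.0261 t 2.58
shift [-0.2  6.9 61.2] turn [ 0.018  0.002 -0.001] t 2.5833
```

View pics/s3.png

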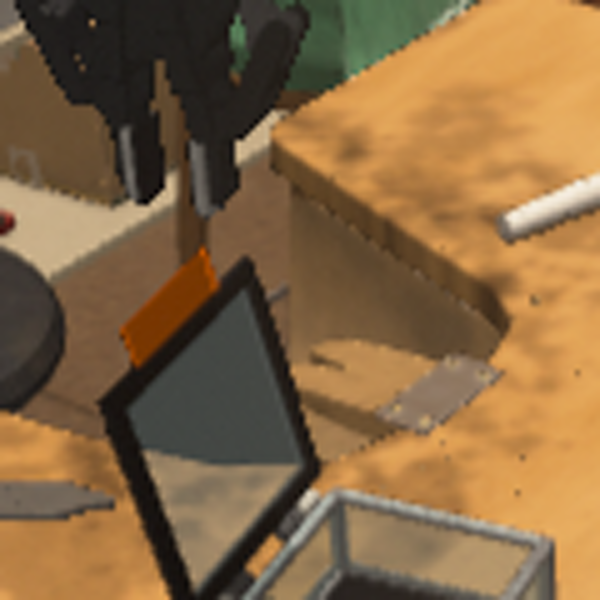

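Fingertips are at crop (145,200) and (207,213) and the middle of the lip edge at (163,290), so they need about 8 mm more to the rear. Then I go down to straddle it.

Call:
step_arm([
  [[0, 8, 10], [0.018, 0, 0], 26],
  [[0, 8, 20], [0.018, 0, 0], 26],
  [[0, 8, 30], [0.018, 0, 0], 26],
  [[0, 8, 40], [0.018, 0, 0], 26],
  [[0, 8, 40], [0.018, 0, 0], 26],
  [[0, 8, 40], [0.018, 0, 0], 26],
])

```text
clock: 3.08
tcp_pos: [0.6767, 0.1341, 0.2356]
orientation: [0.0, 0.624, 0.781, -0.001]
wrist_force: [0.1, -0.3, -0.4]
finger_gap: 0.0255
grip_force: 0.0
```

```bash
python3 -c "
from h import *
a=imaging.read_camera('side');where();rel([98,0,215],0)
cv2.imwrite('pics/s4.png',cv2.resize(a[170:250,225:305,::-1],(600,600),interpolation=cv2.INTER_CUBIC))
"
```

```text
scale mm [9.900e+01 2.000e-01 2.359e+02] tilt -0.001 F [-0.25 -0.03  0.57] q [ 0.08  0.55  0.43  1.44 -0.    1.43] gap 0.026 t 3.13
shift [-0.2 -0.9 20.9] turn [-0.001  0.002 -0.001] t 3.1333
```

View pics/s4.png

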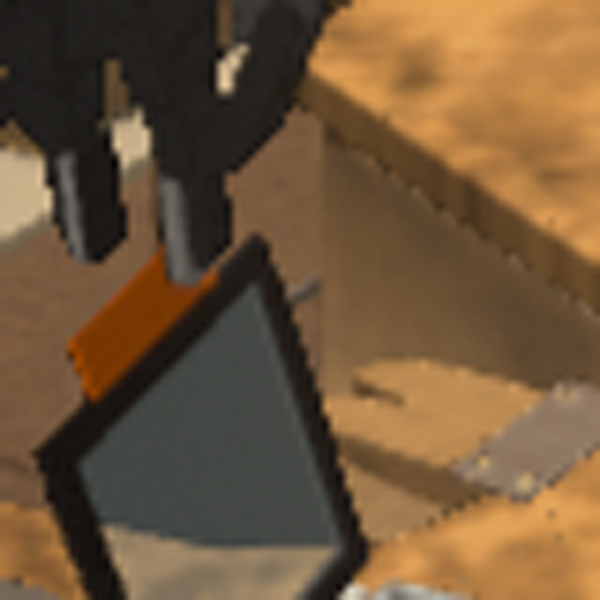

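The fingers straddle the lip plane, with the rear tip at (95,260), the front tip at (190,285) and the lip middle near (133,285). I'll shift 3 mm to the rear, widen a little and go down.

Call:
step_arm([
  [[0, 3, 0], [0, 0, 0], 36],
  [[0, 3, 3], [0, 0, 0], 36],
  [[0, 3, 8], [0, 0, 0], 36],
  [[0, 3, 12], [0, 0, 0], 36],
  [[0, 3, 16], [0, 0, 0], 36],
  [[0, 3, 20], [0, 0, 0], 36],
  [[0, 3, 22], [0, 0, 0], 36],
  [[0, 3, 22], [0, 0, 0], 36],
])

```text
clock: 3.8
tcp_pos: [0.6798, 0.135, 0.2109]
orientation: [-0.001, 0.624, 0.781, -0.002]
wrist_force: [-0.3, -0.4, 0.3]
finger_gap: 0.036
grip_force: 0.0
```

```bash
python3 -c "
from h import *
a=imaging.read_camera('side');where()
cv2.imwrite('pics/s5.png',cv2.resize(a[170:250,225:305,::-1],(600,600),interpolation=cv2.INTER_CUBIC))
"
```

```text
scale mm [102.    0.3 211.4] tilt -0.004 F [ 0.02  0.38 -0.17] q [ 0.08  0.57  0.38  1.39 -0.    1.43] gap 0.0363 t 3.85
```

View pics/s5.png

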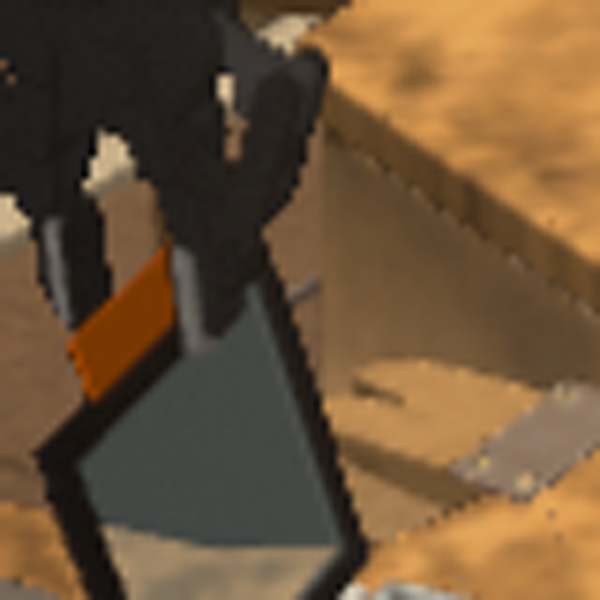

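Call:
step_arm([
  [[0, 0, 0], [0, 0, 0], 24],
  [[0, 0, 0], [0, 0, 0], 24],
  [[0, -4, 0], [0, 0, 0], 24],
  [[0, -9, 0], [0, 0, 0], 24],
  [[0, -14, 0], [0, 0, 0], 24],
  [[0, -20, 0], [0, 0, 0], 24],
  [[0, -26, 0], [0, 0, 0], 24],
  [[0, -32, 0], [0, 0, 0], 24],
])

```text
clock: 4.52
tcp_pos: [0.6483, 0.1278, 0.2123]
orientation: [-0.0, 0.624, 0.781, -0.002]
wrist_force: [0.8, 0.5, 0.6]
finger_gap: 0.0241
grip_force: 0.1
```

```bash
cat >> h.py <<'E'
def lip(save=None):
    a=imaging.read_camera('side')[170:340,215:350].astype(int)
    r,g,b=a[...,0],a[...,1],a[...,2]
    m=((r>130)&(b<25)&(r-g>85)).astype(np.uint8)
    n,l,s,c=cv2.connectedComponentsWithStats(m)
    for i in range(1,n):
        if s[i,4]>15: print("orange",(c[i]+[215,170]).round(1),s[i,4])
    for q in (1.8,1.6,1.4,1.3,1.2,1.0,.8,.6,.4,.2,.1,0): print(q,proj('side',world([lid(140,0,q)],*S))[0].round(0),end=' ')
    print()
E
python3 -c "
from h import *
where();lip();where()
b=cv2.imread('pics/s3.png')[310,160];print(b)"
```

```text
scale mm [ 69.5   0.3 212.3] tilt -0.003 F [0.84 0.46 0.62] q [ 0.07  0.49  0.27  1.35 -0.    1.42] gap 0.0241 t 4.52
1.8 [245. 210.] 1.6 [255. 211.] 1.4 [266. 214.] 1.3 [272. 216.] 1.2 [277. 219.] 1.0 [288. 225.] 0.8 [297. 234.] 0.6 [305. 243.] 0.4 [311. 253.] 0.2 [315. 263.] 0.1 [316. 268.] 0 [316. 272.] 
scale mm [ 68.4   0.4 212.5] tilt -0.004 F [-2.11  0.1  -0.7 ] q [ 0.07  0.49  0.27  1.35 -0.    1.42] gap 0.0242 t 4.57
[  1  53 119]
```

Call:
step_arm([
  [[0, -4, 0], [0, 0, 0], 24],
  [[0, -8, 0], [0, 0, 0], 24],
  [[0, -12, 0], [0, 0, 0], 24],
  [[0, -16, 0], [0, 0, 0], 24],
  [[0, -20, 0], [0, 0, 0], 24],
  [[0, -24, 0], [0, 0, 0], 24],
  [[0, -28, 0], [0, 0, 0], 24],
  [[0, -32, 0], [0, 0, 0], 24],
])

```text
clock: 5.23
tcp_pos: [0.6174, 0.1208, 0.2121]
orientation: [-0.001, 0.624, 0.781, -0.002]
wrist_force: [0.6, -0.2, 0.5]
finger_gap: 0.0239
grip_force: 0.0
```

```bash
sed -i 's/m=((r>130).*/m=((r>75)\&(b<18)\&(r-g>45)).astype(np.uint8)/; s/print("orange",.*/print("orange",(c[i]+[215,170]).round(1),"left",s[i,0]+215,"top",s[i,1]+170,"wh",s[i,2:])/; s/proj(.side.,world(\[lid(140,0,q)\],\*S))\[0\]/proj("side",world([lid(150,38,q)],*S))[0]/' h.py
python3 -c "
from h import *
where();lip();where()"
```

```text
scale mm [ 37.8   0.3 212.1] tilt -0.004 F [ 0.59 -0.24  0.46] q [ 0.07  0.43  0.17  1.31 -0.    1.42] gap 0.0239 t 5.23
orange [263.8 216.6] left 258 top 207 wh [13 20 88]
1.8 [235. 215.] 1.6 [246. 215.] 1.4 [258. 219.] 1.3 [265. 221.] 1.2 [271. 224.] 1.0 [282. 232.] 0.8 [293. 241.] 0.6 [301. 251.] 0.4 [308. 262.] 0.2 [312. 273.] 0.1 [313. 278.] 0 [314. 283.] 
scale mm [ 37.1   0.4 212.2] tilt -0.004 F [-0.92 -0.75  0.36] q [ 0.07  0.43  0.17  1.31 -0.    1.42] gap 0.0242 t 5.28
```

Call:
step_arm([
  [[0, -4, 0], [0, 0, 0], 24],
  [[0, -8, 1], [0, 0, 0], 24],
  [[0, -12, 2], [0, 0, 0], 24],
  [[0, -15, 4], [0, 0, 0], 24],
  [[0, -18, 6], [0, 0, 0], 24],
  [[0, -18, 6], [0, 0, 0], 24],
  [[0, -18, 6], [0, 0, 0], 24],
])

```text
clock: 5.87
tcp_pos: [0.5999, 0.1168, 0.206]
orientation: [-0.001, 0.624, 0.781, -0.002]
wrist_force: [-0.4, 0.3, -1.1]
finger_gap: 0.024
grip_force: 0.2
```

```bash
python3 -c "
from h import *
where();lip();where()"
```

```text
scale mm [ 19.8   0.4 206. ] tilt -0.004 F [-0.44  0.31 -1.08] q [ 0.06  0.39  0.1   1.28 -0.    1.41] gap 0.024 t 5.87
orange [274.  225.8] left 270 top 220 wh [ 9 13 32]
1.8 [235. 215.] 1.6 [246. 215.] 1.4 [258. 219.] 1.3 [265. 221.] 1.2 [271. 224.] 1.0 [282. 232.] 0.8 [293. 241.] 0.6 [301. 251.] 0.4 [308. 262.] 0.2 [312. 273.] 0.1 [313. 278.] 0 [314. 283.] 
scale mm [ 20.1   0.4 206.1] tilt -0.004 F [-0.56  0.53  0.43] q [ 0.06  0.4   0.1   1.28 -0.    1.41] gap 0.0236 t 5.92
```

```bash
cat >> h.py <<'E'
def pose(a):
    k=lambda a0,a1:np.clip((a0-a)/(a0-a1),0,1)
    t=.55*k(1.19,.35); g=24+26*k(1.15,.6); d=17.4+2.6*k(1.15,.6)
    y=np.array([np.cos(t),np.sin(t)]);z=np.array([np.sin(t),-np.cos(t)])
    return np.array([65-150*np.cos(a)+np.sin(a),84+150*np.sin(a)+np.cos(a)])+y*g/2+z*d,t,g,d
def rows(a0,A):
    p0,t0,*_=pose(a0);y=np.array([np.cos(t0),np.sin(t0)]);z=np.array([np.sin(t0),-np.cos(t0)])
    for a in A:
        p,t,g,d=pose(a);v=p-p0;psi=1.571-a-t
        print(round(a,3),[round(v@y,1),round(v@z,1)],"turn",round(t0-t,3),"g",round(g,1),"clear",round(-d+(g-5)/np.tan(psi)+5,0),"p",p.round(0),round(t,2))
E
python3 -c "
from h import *
rows(1.19,np.linspace(1.19,0.95,9)[1:]);rows(.95,np.linspace(.95,.68,9)[1:])
print(pose(0))"
```

```text
1.16 [np.float64(-3.8), np.float64(1.5)] turn -0.02 g 24.0 clear 34.0 p [ 18. 205.] 0.02
1.13 [np.float64(-7.1), np.float64(3.1)] turn -0.039 g 24.9 clear 34.0 p [ 15. 203.] 0.04
1.1 [np.float64(-10.1), np.float64(4.9)] turn -0.059 g 26.4 clear 36.0 p [ 12. 201.] 0.06
1.07 [np.float64(-13.1), np.float64(6.8)] turn -0.079 g 27.8 clear 38.0 p [  9. 199.] 0.08
1.04 [np.float64(-16.0), np.float64(8.8)] turn -0.098 g 29.2 clear 39.0 p [  6. 197.] 0.1
1.01 [np.float64(-18.8), np.float64(10.8)] turn -0.118 g 30.6 clear 41.0 p [  3. 195.] 0.12
0.98 [np.float64(-21.5), np.float64(12.9)] turn -0.137 g 32.0 clear 42.0 p [  1. 193.] 0.14
0.95 [np.float64(-24.2), np.float64(15.1)] turn -0.157 g 33.5 clear 44.0 p [ -2. 191.] 0.16
0.916 [np.float64(-3.3), np.float64(2.1)] turn -0.022 g 35.0 clear 45.0 p [ -5. 189.] 0.18
0.882 [np.float64(-6.5), np.float64(4.3)] turn -0.044 g 36.6 clear 46.0 p [ -8. 186.] 0.2
0.849 [np.float64(-9.7), np.float64(6.6)] turn -0.066 g 38.2 clear 47.0 p [-11. 183.] 0.22
0.815 [np.float64(-12.7), np.float64(8.9)] turn -0.088 g 39.8 clear 48.0 p [-13. 180.] 0.25
0.781 [np.float64(-15.7), np.float64(11.4)] turn -0.11 g 41.4 clear 49.0 p [-16. 177.] 0.27
0.748 [np.float64(-18.6), np.float64(14.0)] turn -0.133 g 43.0 clear 50.0 p [-18. 174.] 0.29
0.714 [np.float64(-21.4), np.float64(16.7)] turn -0.155 g 44.6 clear 51.0 p [-21. 171.] 0.31
0.68 [np.float64(-24.0), np.float64(19.4)] turn -0.177 g 46.2 clear 52.0 p [-23. 168.] 0.33
(array([-53.23314237,  81.01669028]), np.float64(0.55), np.float64(50.0), np.float64(20.0))
```

Call:
step_arm([
  [[0, -3.8, 1.5], [-0.02, 0, 0], 24],
  [[0, -7.1, 3.1], [-0.039, 0, 0], 25],
  [[0, -10.1, 4.9], [-0.059, 0, 0], 26.5],
  [[0, -13.1, 6.8], [-0.079, 0, 0], 28],
  [[0, -16, 8.8], [-0.098, 0, 0], 29],
  [[0, -18.8, 10.8], [-0.118, 0, 0], 30.5],
  [[0, -21.5, 12.9], [-0.137, 0, 0], 32],
  [[0, -24.2, 15.1], [-0.157, 0, 0], 33.5],
])

```text
clock: 6.58
tcp_pos: [0.5767, 0.1115, 0.1913]
orientation: [0.049, 0.622, 0.779, 0.06]
wrist_force: [0.1, -0.2, 0.2]
finger_gap: 0.0336
grip_force: 0.3
```

```bash
python3 -c "
from h import *
where();lip();where()"
```

```text
scale mm [ -3.9   0.3 191.3] tilt 0.155 F [ 0.06 -0.23  0.17] q [ 0.04  0.23 -0.18  1.01  0.03  1.39] gap 0.0336 t 6.58
orange [286.5 233.9] left 282 top 228 wh [10 12 28]
1.8 [235. 215.] 1.6 [246. 215.] 1.4 [258. 219.] 1.3 [265. 221.] 1.2 [271. 224.] 1.0 [282. 232.] 0.8 [293. 241.] 0.6 [301. 251.] 0.4 [308. 262.] 0.2 [312. 273.] 0.1 [313. 278.] 0 [314. 283.] 
scale mm [ -5.4   0.6 190.7] tilt 0.154 F [-2.41 -0.8  -1.57] q [ 0.04  0.22 -0.19  1.01  0.03  1.39] gap 0.0339 t 6.63
```

Call:
step_arm([
  [[0, -3.3, 2.1], [-0.022, 0, 0], 35],
  [[0, -6.5, 4.3], [-0.044, 0, 0], 36.5],
  [[0, -9.7, 6.6], [-0.066, 0, 0], 38],
  [[0, -12.7, 8.9], [-0.088, 0, 0], 40],
  [[0, -15.7, 11.4], [-0.11, 0, 0], 41.5],
  [[0, -18.6, 14], [-0.133, 0, 0], 43],
  [[0, -21.4, 16.7], [-0.155, 0, 0], 44.5],
  [[0, -24, 19.4], [-0.177, 0, 0], 46],
])

```text
clock: 7.3
tcp_pos: [0.5564, 0.1069, 0.1684]
orientation: [0.104, 0.616, 0.771, 0.128]
wrist_force: [-1.9, -0.8, 0.2]
finger_gap: 0.0456
grip_force: 0.7
```

```bash
python3 -c "
from h import *
where();lip();where()
rows(.68,np.linspace(.68,.42,9)[1:]);rows(.42,np.linspace(.42,.2,9)[1:]);"
```

```text
scale mm [-24.8   0.3 168.4] tilt 0.331 F [-1.87 -0.84  0.25] q [ 0.01  0.07 -0.47  0.7   0.07  1.37] gap 0.0456 t 7.3
orange [300.2 242.7] left 292 top 233 wh [16 19 80]
1.8 [235. 215.] 1.6 [246. 215.] 1.4 [258. 219.] 1.3 [265. 221.] 1.2 [271. 224.] 1.0 [282. 232.] 0.8 [293. 241.] 0.6 [301. 251.] 0.4 [308. 262.] 0.2 [312. 273.] 0.1 [313. 278.] 0 [314. 283.] 
scale mm [-26.5   0.6 167.1] tilt 0.33 F [-2.08 -0.99 -1.7 ] q [ 0.01  0.07 -0.48  0.7   0.07  1.37] gap 0.046 t 7.35
0.648 [np.float64(-2.9), np.float64(2.3)] turn -0.021 g 47.8 clear 52.0 p [-25. 165.] 0.36
0.615 [np.float64(-5.8), np.float64(4.6)] turn -0.043 g 49.3 clear 53.0 p [-27. 162.] 0.38
0.582 [np.float64(-9.0), np.float64(7.0)] turn -0.064 g 50.0 clear 52.0 p [-29. 159.] 0.4
0.55 [np.float64(-12.4), np.float64(9.4)] turn -0.085 g 50.0 clear 51.0 p [-31. 155.] 0.42
0.518 [np.float64(-15.8), np.float64(12.0)] turn -0.106 g 50.0 clear 49.0 p [-34. 152.] 0.44
0.485 [np.float64(-19.1), np.float64(14.7)] turn -0.128 g 50.0 clear 47.0 p [-36. 148.] 0.46
0.452 [np.float64(-22.2), np.float64(17.4)] turn -0.149 g 50.0 clear 46.0 p [-38. 144.] 0.48
0.42 [np.float64(-25.3), np.float64(20.3)] turn -0.17 g 50.0 clear 45.0 p [-40. 141.] 0.5
0.392 [np.float64(-2.9), np.float64(2.1)] turn -0.018 g 50.0 clear 43.0 p [-42. 137.] 0.52
0.365 [np.float64(-5.8), np.float64(4.2)] turn -0.036 g 50.0 clear 42.0 p [-43. 134.] 0.54
0.338 [np.float64(-8.7), np.float64(6.6)] turn -0.046 g 50.0 clear 40.0 p [-44. 131.] 0.55
0.31 [np.float64(-11.8), np.float64(9.4)] turn -0.046 g 50.0 clear 37.0 p [-46. 127.] 0.55
0.282 [np.float64(-14.8), np.float64(12.2)] turn -0.046 g 50.0 clear 34.0 p [-47. 123.] 0.55
0.255 [np.float64(-17.7), np.float64(15.2)] turn -0.046 g 50.0 clear 32.0 p [-48. 119.] 0.55
0.228 [np.float64(-20.5), np.float64(18.2)] turn -0.046 g 50.0 clear 29.0 p [-49. 115.] 0.55
0.2 [np.float64(-23.2), np.float64(21.3)] turn -0.046 g 50.0 clear 27.0 p [-50. 111.] 0.55
```

```bash
python3 -c "
from h import *
for a in (.6,.68,.75,.8,.9): print(a,[proj('side',world([lid(s,yy,a,n)],*S))[0].round(1).tolist() for s,yy,n in ((130,38,5),(150,38,5),(150,38,1),(130,-38,5),(150,-38,5),)])
a=imaging.read_camera('side');cv2.imwrite('pics/s6.png',cv2.resize(a[190:310,240:360,::-1],(600,600),interpolation=cv2.INTER_CUBIC))
"
```

```text
0.6 [[294.3, 252.8], [300.9, 250.3], [301.9, 251.7], [307.8, 234.5], [314.3, 231.9]]
0.68 [[291.4, 249.2], [297.6, 246.1], [298.7, 247.5], [305.2, 231.1], [311.2, 227.9]]
0.75 [[288.7, 246.2], [294.4, 242.5], [295.6, 243.9], [302.6, 228.2], [308.2, 224.5]]
0.8 [[286.6, 244.1], [292.0, 240.0], [293.3, 241.4], [300.7, 226.2], [306.0, 222.1]]
0.9 [[282.2, 240.1], [286.9, 235.3], [288.3, 236.6], [296.5, 222.4], [301.2, 217.7]]
```

View pics/s6.png

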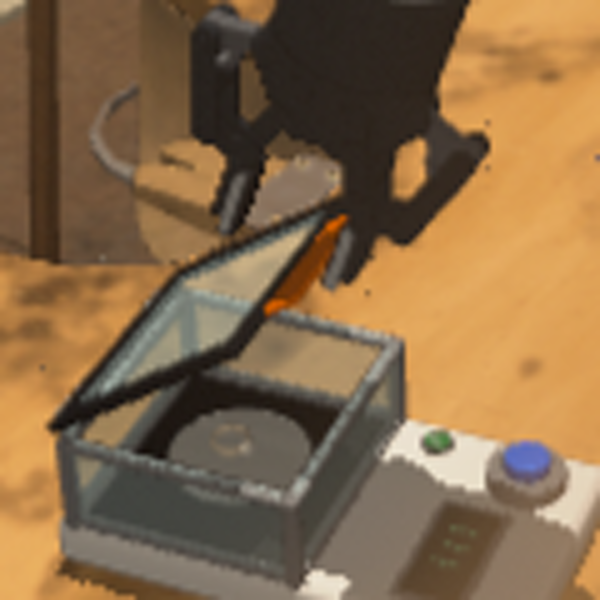

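The lid, at about 0.68 rad, rests with its lip near (320,260) on the front finger, and the rear finger at (230,215) is well clear. I'll go on lowering it.

Call:
step_arm([
  [[0, -2.9, 2.3], [-0.021, 0, 0], 48],
  [[0, -5.8, 4.6], [-0.043, 0, 0], 49],
  [[0, -9, 7], [-0.064, 0, 0], 50],
  [[0, -12.4, 9.4], [-0.085, 0, 0], 50],
  [[0, -15.8, 12], [-0.106, 0, 0], 50],
  [[0, -19.1, 14.7], [-0.128, 0, 0], 50],
  [[0, -22.2, 17.4], [-0.149, 0, 0], 50],
  [[0, -25.3, 20.3], [-0.17, 0, 0], 50],
])

```text
clock: 8.07
tcp_pos: [0.5401, 0.1031, 0.1414]
orientation: [0.156, 0.605, 0.757, 0.193]
wrist_force: [-0.1, 0.0, -0.9]
finger_gap: 0.0501
grip_force: 0.2
```

```bash
sed -i 's/lid(150,38,q)/lid(130,38,q,5)/' h.py; python3 -c "
from h import *
where();lip();where()"
```

```text
scale mm [-41.4   0.2 141.4] tilt 0.501 F [-0.09  0.02 -0.88] q [-0.02 -0.03 -0.74  0.38  0.11  1.36] gap 0.0501 t 8.07
orange [309.3 253.7] left 300 top 244 wh [ 20  20 141]
1.8 [237. 222.] 1.6 [247. 223.] 1.4 [257. 226.] 1.3 [262. 228.] 1.2 [268. 230.] 1.0 [278. 236.] 0.8 [287. 244.] 0.6 [294. 253.] 0.4 [300. 262.] 0.2 [304. 271.] 0.1 [305. 276.] 0 [306. 281.] 
scale mm [-43.4   0.6 139.6] tilt 0.499 F [-3.05  0.21 -1.65] q [-0.02 -0.03 -0.74  0.38  0.11  1.36] gap 0.0499 t 8.12
```

Call:
step_arm([
  [[0, -2.9, 2.1], [-0.018, 0, 0], 50],
  [[0, -5.8, 4.2], [-0.036, 0, 0], 50],
  [[0, -8.7, 6.6], [-0.046, 0, 0], 50],
  [[0, -11.8, 9.4], [-0.046, 0, 0], 50],
  [[0, -14.8, 12.2], [-0.046, 0, 0], 50],
  [[0, -17.7, 15.2], [-0.046, 0, 0], 50],
  [[0, -20.5, 18.2], [-0.046, 0, 0], 50],
  [[0, -23.2, 21.3], [-0.046, 0, 0], 50],
])

```text
clock: 8.78
tcp_pos: [0.5299, 0.1007, 0.111]
orientation: [0.169, 0.601, 0.752, 0.21]
wrist_force: [-0.2, -0.3, -0.1]
finger_gap: 0.0502
grip_force: 0.3
```

```bash
python3 -c "
from h import *
where();lip();where()
rows(.2,[.18,.16,.14,.12,.1,.085,.07,.06]);rows(.06,[.05,.04,.03,.02,.01,0,-.01,-.02])"
```

```text
scale mm [-51.9   0.2 111. ] tilt 0.547 F [-0.2  -0.33 -0.07] q [-0.04 -0.03 -0.85  0.21  0.13  1.35] gap 0.0502 t 8.78
orange [313.5 265.2] left 304 top 255 wh [ 20  21 166]
1.8 [237. 222.] 1.6 [247. 223.] 1.4 [257. 226.] 1.3 [262. 228.] 1.2 [268. 230.] 1.0 [278. 236.] 0.8 [287. 244.] 0.6 [294. 253.] 0.4 [300. 262.] 0.2 [304. 271.] 0.1 [305. 276.] 0 [306. 281.] 
scale mm [-52.8   0.3 109.9] tilt 0.545 F [-0.93  0.17 -0.47] q [-0.04 -0.03 -0.86  0.21  0.13  1.35] gap 0.0498 t 8.83
0.18 [np.float64(-2.0), np.float64(2.2)] turn 0.0 g 50.0 clear 25.0 p [-51. 108.] 0.55
0.16 [np.float64(-4.0), np.float64(4.4)] turn 0.0 g 50.0 clear 24.0 p [-51. 105.] 0.55
0.14 [np.float64(-6.0), np.float64(6.7)] turn 0.0 g 50.0 clear 22.0 p [-52. 102.] 0.55
0.12 [np.float64(-7.9), np.float64(9.0)] turn 0.0 g 50.0 clear 21.0 p [-52.  99.] 0.55
0.1 [np.float64(-9.7), np.float64(11.4)] turn 0.0 g 50.0 clear 19.0 p [-52.  96.] 0.55
0.085 [np.float64(-11.1), np.float64(13.2)] turn 0.0 g 50.0 clear 18.0 p [-53.  94.] 0.55
0.07 [np.float64(-12.4), np.float64(15.0)] turn 0.0 g 50.0 clear 17.0 p [-53.  92.] 0.55
0.06 [np.float64(-13.3), np.float64(16.2)] turn 0.0 g 50.0 clear 16.0 p [-53.  90.] 0.55
0.05 [np.float64(-0.9), np.float64(1.2)] turn 0.0 g 50.0 clear 16.0 p [-53.  89.] 0.55
0.04 [np.float64(-1.7), np.float64(2.5)] turn 0.0 g 50.0 clear 15.0 p [-53.  87.] 0.55
0.03 [np.float64(-2.5), np.float64(3.7)] turn 0.0 g 50.0 clear 14.0 p [-53.  86.] 0.55
0.02 [np.float64(-3.4), np.float64(5.0)] turn 0.0 g 50.0 clear 14.0 p [-53.  84.] 0.55
0.01 [np.float64(-4.2), np.float64(6.2)] turn 0.0 g 50.0 clear 13.0 p [-53.  83.] 0.55
0 [np.float64(-5.0), np.float64(7.5)] turn 0.0 g 50.0 clear 13.0 p [-53.  81.] 0.55
-0.01 [np.float64(-5.8), np.float64(8.8)] turn 0.0 g 50.0 clear 12.0 p [-53.  80.] 0.55
-0.02 [np.float64(-6.5), np.float64(10.1)] turn 0.0 g 50.0 clear 11.0 p [-53.  78.] 0.55
```

Call:
step_arm([
  [[0, -2, 2.2], [0, 0, 0], 50],
  [[0, -4, 4.4], [0, 0, 0], 50],
  [[0, -6, 6.7], [0, 0, 0], 50],
  [[0, -7.9, 9], [0, 0, 0], 50],
  [[0, -9.7, 11.4], [0, 0, 0], 50],
  [[0, -11.1, 13.2], [0, 0, 0], 50],
  [[0, -12.4, 15], [0, 0, 0], 50],
  [[0, -13.3, 16.2], [0, 0, 0], 50],
])

```text
clock: 9.5
tcp_pos: [0.5267, 0.1001, 0.0901]
orientation: [0.169, 0.601, 0.752, 0.21]
wrist_force: [-0.9, 0.0, -0.6]
finger_gap: 0.0502
grip_force: 0.3
```

```bash
python3 -c "
from h import *
where();lip();where()"
```

```text
scale mm [-55.3   0.2  90.1] tilt 0.546 F [-0.91  0.02 -0.63] q [-0.04  0.   -0.89  0.15  0.13  1.35] gap 0.0502 t 9.5
orange [314.7 272.2] left 305 top 262 wh [ 20  21 153]
1.8 [237. 222.] 1.6 [247. 223.] 1.4 [257. 226.] 1.3 [262. 228.] 1.2 [268. 230.] 1.0 [278. 236.] 0.8 [287. 244.] 0.6 [294. 253.] 0.4 [300. 262.] 0.2 [304. 271.] 0.1 [305. 276.] 0 [306. 281.] 
scale mm [-55.4   0.3  89.9] tilt 0.546 F [-1.26  0.16 -0.4 ] q [-0.04  0.   -0.89  0.15  0.13  1.35] gap 0.0498 t 9.55
```

Call:
step_arm([
  [[0, -0.9, 1.2], [0, 0, 0], 50],
  [[0, -1.7, 2.5], [0, 0, 0], 50],
  [[0, -2.5, 3.7], [0, 0, 0], 50],
  [[0, -3.4, 5], [0, 0, 0], 50],
  [[0, -4.2, 6.2], [0, 0, 0], 50],
  [[0, -5, 7.5], [0, 0, 0], 50],
  [[0, -5.4, 8.2], [0, 0, 0], 50],
  [[0, -5.8, 8.8], [0, 0, 0], 50],
])

```text
clock: 10.22
tcp_pos: [0.5263, 0.1, 0.0797]
orientation: [0.169, 0.601, 0.752, 0.21]
wrist_force: [0.7, 0.1, -0.6]
finger_gap: 0.0502
grip_force: 0.0
```

```bash
python3 -c "
from h import *
where();lip();where();print(telemetry.get_state()['grip_force'])
rows(-.01,[-.015,-.02,-.025,-.03,-.035,-.04,-.045,-.05])"
```

```text
scale mm [-55.6   0.2  79.7] tilt 0.546 F [ 0.74  0.07 -0.63] q [-0.04  0.02 -0.91  0.11  0.13  1.35] gap 0.0502 t 10.22
orange [314.6 272.7] left 305 top 263 wh [ 20  21 165]
1.8 [237. 222.] 1.6 [247. 223.] 1.4 [257. 226.] 1.3 [262. 228.] 1.2 [268. 230.] 1.0 [278. 236.] 0.8 [287. 244.] 0.6 [294. 253.] 0.4 [300. 262.] 0.2 [304. 271.] 0.1 [305. 276.] 0 [306. 281.] 
scale mm [-55.6   0.2  79.7] tilt 0.546 F [ 0.01 -0.25  0.48] q [-0.04  0.02 -0.91  0.11  0.13  1.35] gap 0.0501 t 10.27
0.0
-0.015 [np.float64(-0.4), np.float64(0.6)] turn 0.0 g 50.0 clear 12.0 p [-53.  79.] 0.55
-0.02 [np.float64(-0.8), np.float64(1.3)] turn 0.0 g 50.0 clear 11.0 p [-53.  78.] 0.55
-0.025 [np.float64(-1.2), np.float64(1.9)] turn 0.0 g 50.0 clear 11.0 p [-53.  77.] 0.55
-0.03 [np.float64(-1.5), np.float64(2.6)] turn 0.0 g 50.0 clear 11.0 p [-53.  77.] 0.55
-0.035 [np.float64(-1.9), np.float64(3.2)] turn 0.0 g 50.0 clear 10.0 p [-53.  76.] 0.55
-0.04 [np.float64(-2.3), np.float64(3.9)] turn 0.0 g 50.0 clear 10.0 p [-53.  75.] 0.55
-0.045 [np.float64(-2.7), np.float64(4.5)] turn 0.0 g 50.0 clear 10.0 p [-53.  74.] 0.55
-0.05 [np.float64(-3.0), np.float64(5.2)] turn 0.0 g 50.0 clear 10.0 p [-53.  74.] 0.55
```

Call:
step_arm([
  [[0, -2.6, -1.6], [0, 0, 0], 50],
  [[0, -5.2, -3.1], [0, 0, 0], 50],
  [[0, -8.5, -5.2], [0, 0, 0], 50],
  [[0, -12.8, -7.8], [0, 0, 0], 50],
  [[0, -17, -10.5], [0, 0, 0], 50],
  [[0, -20.5, -12.5], [0, 0, 0], 50],
  [[0, -20.5, -12.5], [0, 0, 0], 50],
])

```text
clock: 10.85
tcp_pos: [0.5016, 0.0946, 0.0795]
orientation: [0.169, 0.601, 0.752, 0.21]
wrist_force: [-0.4, -0.0, -0.7]
finger_gap: 0.0495
grip_force: 0.0
```

```bash
python3 -c "
from h import *
where();lip();where()
a=imaging.read_camera('side');cv2.imwrite('pics/s7.png',cv2.resize(a[215:315,270:370,::-1],(600,600),interpolation=cv2.INTER_CUBIC))
"
```

```text
scale mm [-80.9   0.5  79.5] tilt 0.546 F [-0.42 -0.03 -0.71] q [-0.06 -0.03 -0.96  0.12  0.14  1.33] gap 0.0495 t 10.85
orange [314.6 272.7] left 305 top 263 wh [ 20  21 138]
1.8 [237. 222.] 1.6 [247. 223.] 1.4 [257. 226.] 1.3 [262. 228.] 1.2 [268. 230.] 1.0 [278. 236.] 0.8 [287. 244.] 0.6 [294. 253.] 0.4 [300. 262.] 0.2 [304. 271.] 0.1 [305. 276.] 0 [306. 281.] 
scale mm [-80.2   0.3  79.8] tilt 0.546 F [0.23 0.21 0.36] q [-0.06 -0.03 -0.96  0.12  0.14  1.33] gap 0.0501 t 10.9
```

View pics/s7.png

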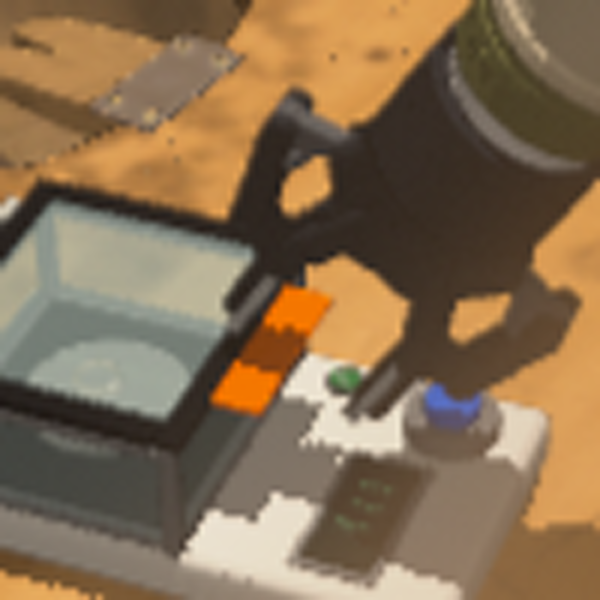

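The cover lies flat and shut, with the orange lip at (270,350). The front fingertip is free at (365,410) and the blue key is at (455,400). I'll lift clear and then go above the key.

Call:
step_arm([
  [[0, 5, -8.5], [0, 0, 0], 50],
  [[0, 15, -25], [0, 0, 0], 50],
  [[0, 30, -50], [0, 0, 0], 50],
  [[0, 40, -67], [0, 0, 0], 50],
  [[0, 40, -67], [0, 0, 0], 50],
  [[0, 40, -67], [0, 0, 0], 50],
])

```text
clock: 11.45
tcp_pos: [0.5038, 0.0946, 0.1599]
orientation: [0.171, 0.601, 0.752, 0.211]
wrist_force: [-0.9, 0.2, -0.5]
finger_gap: 0.0499
grip_force: 0.0
```

```bash
python3 -c "
from h import *
where();lip();rel([-135,-40,130],0)"
```

```text
scale mm [-78.8  -0.  159.9] tilt 0.55 F [-0.88  0.21 -0.52] q [-0.06 -0.16 -0.82  0.37  0.14  1.33] gap 0.0499 t 11.45
orange [318.1 267.3] left 312 top 263 wh [13 11 75]
orange [310.4 278.9] left 306 top 274 wh [10 10 58]
1.8 [237. 222.] 1.6 [247. 223.] 1.4 [257. 226.] 1.3 [262. 228.] 1.2 [268. 230.] 1.0 [278. 236.] 0.8 [287. 244.] 0.6 [294. 253.] 0.4 [300. 262.] 0.2 [304. 271.] 0.1 [305. 276.] 0 [306. 281.] 
shift [-40.3 -61.6  -4.5] turn [ 0.547  0.002 -0.001] t 11.5
```

Call:
step_arm([
  [[-40, -62, -4], [0.547, 0, 0], 0],
  [[-40, -62, -4], [0.547, 0, 0], 0],
  [[-40, -62, -4], [0.547, 0, 0], 0],
  [[-40, -62, -4], [0.547, 0, 0], 0],
  [[-40, -62, -4], [0.547, 0, 0], 0],
  [[-40, -62, -4], [0.547, 0, 0], 0],
  [[-40, -62, -4], [0.547, 0, 0], 0],
])

```text
clock: 12.08
tcp_pos: [0.4569, 0.0437, 0.1271]
orientation: [-0.001, 0.624, 0.781, -0.001]
wrist_force: [-1.6, -0.7, -0.8]
finger_gap: -0.0005
grip_force: 0.0
```

```bash
python3 -c "
from h import *
where();lip();rel([-136,-40,60],0)"
```

```text
scale mm [-135.8  -39.3  127.1] tilt -0.003 F [-1.59 -0.71 -0.78] q [-0.08  0.16 -0.42  0.99 -0.    1.27] gap -0.0005 t 12.08
orange [313.7 273.7] left 305 top 264 wh [ 18  20 131]
1.8 [237. 222.] 1.6 [247. 223.] 1.4 [257. 226.] 1.3 [262. 228.] 1.2 [268. 230.] 1.0 [278. 236.] 0.8 [287. 244.] 0.6 [294. 253.] 0.4 [300. 262.] 0.2 [304. 271.] 0.1 [305. 276.] 0 [306. 281.] 
shift [-0.9  0.7 67.4] turn [-0.003  0.    -0.001] t 12.1333
```

Call:
step_arm([
  [[0, 0, 20], [0, 0, 0], 0],
  [[0, 0, 40], [0, 0, 0], 0],
  [[0, 0, 55], [0, 0, 0], 0],
  [[0, 0, 66], [0, 0, 0], 0],
  [[0, 0, 70], [0, 0, 0], 0],
  [[0, 0, 72], [0, 0, 0], 0],
  [[0, 0, 72], [0, 0, 0], 0],
])

```text
clock: 12.72
tcp_pos: [0.4565, 0.0434, 0.0572]
orientation: [0.0, 0.624, 0.781, -0.001]
wrist_force: [0.7, -0.5, -0.1]
finger_gap: 0.0002
grip_force: 0.0
```

```bash
python3 -c "
from h import *
where()"
```

```text
scale mm [-136.2  -39.5   57.2] tilt -0.0 F [ 0.67 -0.53 -0.08] q [-0.08  0.22 -0.53  0.81 -0.    1.27] gap 0.0002 t 12.72
```

Call:
step_arm([
  [[0, 0, 3], [0, 0, 0], 0],
  [[0, 0, 6], [0, 0, 0], 0],
  [[0, 0, 8], [0, 0, 0], 0],
  [[0, 0, 9], [0, 0, 0], 0],
  [[0, 0, 10], [0, 0, 0], 0],
  [[0, 0, 10.5], [0, 0, 0], 0],
  [[0, 0, 10.5], [0, 0, 0], 0],
])

```text
clock: 13.3
tcp_pos: [0.4578, 0.0433, 0.0469]
orientation: [0.001, 0.624, 0.781, -0.0]
wrist_force: [0.8, 0.1, 2.7]
finger_gap: 0.0001
grip_force: 1.2
```

```bash
python3 -c "
from h import *
where()"
```

```text
scale mm [-135.   -39.9   46.9] tilt 0.0 F [0.75 0.12 2.68] q [-0.08  0.24 -0.54  0.79 -0.    1.27] gap 0.0001 t 13.3
```

Force is 2.7 N, nearly the key's full 3 N. I'll press slightly further and hold.

Call:
step_arm([
  [[0, 0, 0.7], [0, 0, 0], 0],
  [[0, 0, 1.3], [0, 0, 0], 0],
  [[0, 0, 1.8], [0, 0, 0], 0],
  [[0, 0, 1.8], [0, 0, 0], 0],
  [[0, 0, 1.8], [0, 0, 0], 0],
])

```text
clock: 13.72
tcp_pos: [0.4579, 0.0433, 0.0458]
orientation: [0.001, 0.624, 0.781, -0.0]
wrist_force: [-2.1, -0.3, 9.9]
finger_gap: 0.0
grip_force: 5.2
```

The key is on its stop at 10 N. I'll release it and rise.

Call:
step_arm([
  [[0, 0, -2], [0, 0, 0], 0],
  [[0, 0, -6], [0, 0, 0], 0],
  [[0, 0, -15], [0, 0, 0], 0],
  [[0, 0, -40], [0, 0, 0], 0],
  [[0, 0, -80], [0, 0, 0], 0],
  [[0, 0, -120], [0, 0, 0], 0],
  [[0, 0, -120], [0, 0, 0], 0],
  [[0, 0, -120], [0, 0, 0], 0],
])

```text
clock: 14.38
tcp_pos: [0.459, 0.0435, 0.1677]
orientation: [0.003, 0.624, 0.781, 0.001]
wrist_force: [-0.3, -0.3, -0.2]
finger_gap: 0.0001
grip_force: 0.0
```

Run:
```python
from h import *
where();lip()
a=imaging.read_camera('side').astype(int);b0=cv2.imread('pics/side0.png')[:,:,::-1].astype(int)
for i in (b0,a):
    m=(i[...,2]>i[...,0]+60)&(i[...,2]>120);m[:260]=0;m[310:]=0;m[:,:320]=0;m[:,370:]=0
    v,u=np.nonzero(m);print("blue",u.mean(),v.mean(),len(u))
```

```text
scale mm [-133.8  -40.   167.7] tilt 0.004 F [-0.34 -0.34 -0.25] q [-0.08  0.12 -0.36  1.09 -0.    1.27] gap 0.0001 t 14.38
orange [313.4 273.7] left 305 top 264 wh [ 20  20 111]
1.8 [237. 222.] 1.6 [247. 223.] 1.4 [257. 226.] 1.3 [262. 228.] 1.2 [268. 230.] 1.0 [278. 236.] 0.8 [287. 244.] 0.6 [294. 253.] 0.4 [300. 262.] 0.2 [304. 271.] 0.1 [305. 276.] 0 [306. 281.] 
blue 344.93548387096774 281.06451612903226 31
blue nan nan 0<stdin>:6: RuntimeWarning: Mean of empty slice.
  ret = ret.dtype.type(ret / rcount)
```

```bash
python3 -c "
from workcell import env
print(env.hand_in())"
```

```text
the job is handed in; nothing more can be done
None
```

I tipped the cover forward, caught it on a finger and lowered it shut, then pressed the blue key to its stop (about 10 N) and let it go; the job is handed in at about 14.5 s. The last picture I viewed shows the cover flat on the chamber; I did not confirm in a picture that the key came back up or that the ring stayed put.

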